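Clear the shutter lane and hold the shutter half open

ROBOT

A 7-joint arm with a two-finger parallel gripper is mounted at the origin on a cart in front of the work surface, level with it; the furniture and walls round the work are solid. World frame = base frame: x ahead of the robot, y to its left, z up, the work surface at z = 0. Lengths are in m, angles in rad, forces in N, time in s.
With the tool pointing down it reaches from about 0.35 to 0.9 m from the base axis. Payload 8.1 kg.
Tool frame: the origin (TCP) lies where the fingers leave the gripper's body, on its centre line; the fingertips stand 66 mm ahead of it and the grasp point (between the pads) lies 47 mm ahead of it; z points along the fingers, y is the line along which they close (so a half turn about z gives the same grasp; the last joint's range is limited). The gripper opens to 92 mm and grips with 3 to 60 N. Pads are 19 mm wide; open, the fingers measure 130 mm over their backs; the gripper's body (75 mm by 190 mm) begins 47 mm behind the grasp point.
Start: joints at [-1.257, 0.434, 0.025, 1.573, -0.012, 1.134, -0.075], TCP at [0.253, 0.571, 0.292] pointing down, gripper open.
Joint ranges: [-2.62, 2.62], [-0.44, 2.09], [-1.27, 1.32], [0.08, 2.57], [-1.32, 4.46], [0.12, 2], [-2.74, 2.74]. Speed limits (rad/s): [2.22, 2.22, 3.01, 3.01, 3.14, 3.14, 3.14].

INTERFACE

Orientations are given as a rotation vector (axis times angle).
In Python, from cell import arm gives the robot as it stands.
- The arm moves only by the tool send_rows, never from a script. Its argument "motion" is text: rows parted by semicolons, each of 7 numbers parted by spaces: the closure, from 0 (fully open) to 1 (shut), then the shift along the world's x, y, z in m, then the turn, a rotation vector about the world's x, y, z in degrees. A call has 1 to 5 rows; each row shifts and turns the commanded pose from where the row before left it; what a row does not reach is not made up. A row lasts 1/8 s, in which the tool goes at most 62.5 mm and 10.7 degrees, less where a joint would pass 70% of its speed; a pose out of reach is approached as far as the arm can. A call is refused whole if a number of a shift passes 0.0625 or a number of a turn 10.7, either way. A call with a gripper value outside its range is refused whole. The fingers move at their own pace and stop on an object; "force" is the grip in N (left out, the last holds). Time passes only in rows, so rows that do not move let the fingers close. It gives the time, the measured TCP pose, the force, the opening and the grip force at its end, in the units of the state.
- arm.observe(): the state, without advancing time (a new reading comes with each control period).
- arm.get_image(name): name is "scene" or "top" or "wrist"; returns (picture, depth): 384x512x3 uint8, blue, green, red; 384x512 float32, m along the optical axis (not along the pixel's ray), 0 where there is no reading.
- arm.camera_model(name): a dict with "fx", "fy", "cx", "cy" (pixels), "view" (4x4, takes a point from world to camera coordinates). Camera axes: x right, y down, z forward; pixel columns grow to the right and rows downward; lengths in m; the calibration is good to about 2 mm. The wrist camera is an equidistant fisheye: a pixel r from the principal point sees the ray r / f radians off the axis. A picture is of the moment at which its call begins: read the wrist's pose just before it. camera_model takes no time and is no camera call; for the wrist camera it gives the pose at the moment of the call.
- arm.sign_off(): hands the job in; it is judged then, once.
The state is a dict: "clock": time; "joints": joint angles; "dq": joint speeds; "joint_efforts": joint torques, N m; "position": TCP position; "ee_rot": TCP orientation; "force": force on the tool from outside, world axes, zero at the start; "ft_torque": the same for the moment, N m; "width": opening from 0.0 (shut) to 1.0 (fully open); "gripper_force": force on a finger pad.
Only numpy, scipy, OpenCV 4.12 (cv2) and the standard library are available. Lean on these libraries where they do the work, as an engineer would, in place of code of your own. Each camera call takes 0.05 s, during which the arm holds its last target. There are 200 camera calls.

TASK

Use the brush, not the fingers, to sweep the three metal offcuts off the shutter's lane, over the deck's front edge into the steel tray, then stand the brush back on the bench on its bristles and let go of it, clear of the shutter stand. Then slide the sprung shutter open by its upright tab to half travel, where its pointer meets the tall middle mark, without ever running it to its far end, and finish while still holding it there against its spring with the gripper. Leave the pots, beaker and tape roll where they are.

Things in the scene. Friction and masses are not known exactly. Their poses are not given: they have to be found in the camera images.
- stand: fixed grey shutter stand. Origin on the bench surface under the deck; x points away from the robot across the deck, y to the left along the shutter's travel, z up (yaw within 0.2 rad). In this frame, mm: solid deck x -65..70, y -125..140, top z 30. Dark rail on its back edge x 60..70, top z 42. Shutter's front guide x -48..-41, y 6..140, top z 38. Spring housing x -4..24, y 86..140, top z 57
- lane (a point): middle of the bare lane into which the shutter opens, on the deck top, stand frame (0, -60, 30) mm. The lane is the bare deck x -60..60, y -118..5; a 10 mm high fence closes its right end, y -125..-118; the deck's front edge, x -65, is open
- half_mark (a point): top of the tall steel mark on the rail, stand frame (65, 10, 56) mm: half travel. Low marks beside it at y 40 (closed) and y -20 (fully open). The shutter's thin dark pointer, on the plate beside the rail, lies at stand y 40 mm minus the travel
- tray (a point): middle of the catch tray's floor, stand frame (-108, -60, 3) mm. Open sheet-steel tray fixed against the deck's front: inside x -150..-65, y -125..5, floor z 3, walls (3 mm thick) up to z 26; the deck is its back wall, so pieces pushed over the deck's front edge fall 27 mm into it
- shutter (a joint): travel of the steel shutter plate, m: 0 closed, 0.030 half travel, 0.060 fully open. It slides along the stand's -y. Spring force 3 N at 0, rising 0.15 N per mm (7.5 N at half, 12 N fully open), friction under 1 N; let go, it springs shut. Plate 100 x 70 x 4 mm, top at stand z 35; closed it covers the window, stand y 5..75
- tab (a point): on the shutter's upright black tab, 10 mm below its top: stand frame (0, 40 - travel, 65) mm. The tab is 20 mm in the stand's x, 14 mm in y, and stands 40 mm above the plate (stand z 35..75); it moves with the plate
- brush: loose upright bench brush, 140 g, standing on its bristles. Origin at the middle of the bristles' underside, z up, y along the head. Stiff (rigid) bristles 24 x 92 mm, z 0..32; wooden head 28 x 96 mm, z 30..48; upright flat wooden grip 24 mm (x) x 36 mm (y), z 46..105. Take the grip from above across its 24 mm
- hex_stub: loose hexagonal steel bar stub, 20 mm across corners, 13 mm tall, 25 g; origin at its underside's centre; starts on the lane
- bar_end: loose aluminium square bar end, 16 x 16 x 13 mm, 25 g; origin at its underside's centre; starts on the lane
- angle_bit: loose L-shaped aluminium angle offcut, 16 x 16 mm, 15 mm tall, 25 g; origin at its underside's centre; starts on the lane
- beaker: bystander, to be left alone: plain plastic beaker, 51 mm across, 68 mm tall; origin at its underside's centre
- wool_pot: bystander, to be left alone: lidded white pot, 61 mm across, 59 mm tall; origin at its underside's centre
- tape_roll: bystander, to be left alone: roll of paper tape lying flat, about 58 x 66 x 19 mm; origin at its underside's centre
- liner_pot: bystander, to be left alone: small lidded pot, 49 mm across, 46 mm tall; origin at its underside's centre
Things that resemble listed ones, but are neither listed nor needed, are in the scene too. There is more than one size of the brush; the job needs the middle-sized.

How it is judged:
By the outcome, as a careful person would: the job done as asked, in the order asked, and still so for the second after the job is handed in, while the arm keeps its last pose, push and grip.
It also fails if it takes over 59 s, if anything falls off the work surface, if the arm or the gripper's body presses on something with over 40 N, if the wrist force passes 120 N, or if a joint passes its speed limit or range.

## Working session

There is one attempt and no reset: what is moved stays moved. The work goes in short steps, Python scripts to look and compute and a tool call to move; the robot and the scene stay as the last step left them, time stands still between calls to the robot, and variables do not carry over. Pictures are saved under pics/ and viewed, at most 10 in all, crops included, and the job is handed in when it is done.

Besides the shell and the picture viewer there is one more tool, called after "Emit:" as a command line: name --argument value ..., lists and objects as JSON in quotes. send_rows: Moves the arm, as the interface text tells. Its arguments: {"type":"object","properties":{"motion":{"type":"string"},"force":{"type":"number"}},"required":["motion"]}

```bash
mkdir -p pics; ls
python3 - <<'E'
from cell import arm
import cv2,numpy as np
print(arm.observe())
for n in("scene","top"):
    m=arm.camera_model(n); im,d=arm.get_image(n)
    cv2.imwrite(f"pics/{n}0.png",im); np.savez(f"pics/{n}0.npz",im=im,d=d,view=m["view"],k=[m["fx"],m["fy"],m["cx"],m["cy"]])
    print(n,m)
E
```

```text
pics
{'clock': 0.0, 'joints': array([-1.25660451,  0.43524014,  0.02494916,  1.57410746, -0.01162267,
        1.13403118, -0.07512009]), 'dq': array([ 1.38340153e-03, -7.14947279e-04, -8.30830127e-04, -9.28028871e-04,
       -2.25580798e-05,  2.13484221e-04,  3.63216925e-04]), 'joint_efforts': array([ 6.29176593e-04, -6.67850518e+01,  9.85582620e-01, -3.14453101e+01,
       -6.05643145e-02,  4.27024020e-02,  1.54083773e-04]), 'position': array([0.25287304, 0.57109386, 0.29142996]), 'ee_rot': array([-6.50040034e-01, -3.07337656e+00,  2.55387264e-03]), 'force': array([ 0.37702432, -0.45797689, -0.50246742]), 'ft_torque': array([-0.02549041,  0.00689872, -0.01448031]), 'gripper_force': 0.0, 'width': 1.0004661008826181}
scene {'fx': 482.4663921160602, 'fy': 482.4663921160602, 'cx': 247.10907453823745, 'cy': 189.00330522075222, 'view': array([[ 0.51367923, -0.85782372, -0.01649584, -0.24111047],
       [-0.47518396, -0.26843465, -0.83793976,  0.30630611],
       [ 0.71437655,  0.43827081, -0.54551338,  1.18052063],
       [ 0.        ,  0.        ,  0.        ,  1.        ]])}
top {'fx': 406.26488568629753, 'fy': 406.26488568629753, 'cx': 258.591436355814, 'cy': 191.7515122633908, 'view': array([[-0.01314405, -0.99961711, -0.02434891,  0.03086434],
       [-0.99566035,  0.01532788, -0.09179068,  0.4990813 ],
       [ 0.09212875,  0.02303675, -0.99548059,  1.21747583],
       [ 0.        ,  0.        ,  0.        ,  1.        ]])}
```

Run:
```python
import cv2,numpy as np
for n in("scene","top"):
    im=cv2.imread(f"pics/{n}0.png"); cv2.imwrite(f"pics/{n}0b.png",cv2.resize(im,(800,600),interpolation=cv2.INTER_CUBIC))
```

```text
(no output)
```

View pics/top0b.png

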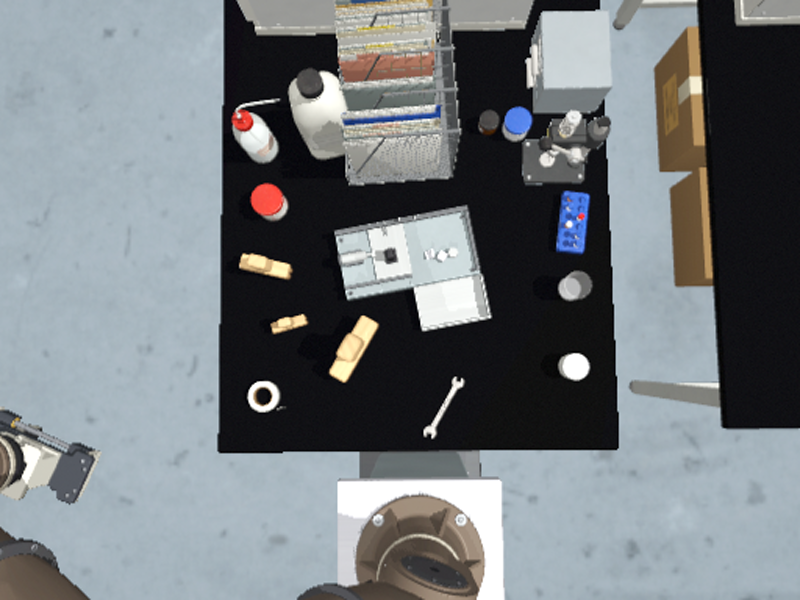

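View pics/scene0b.png

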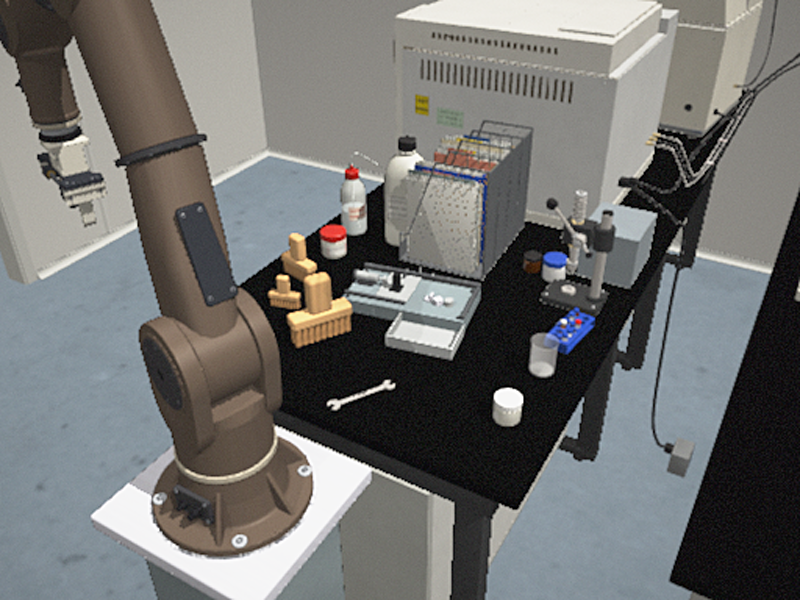

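The top view shows three brushes: small at (289,324), large at (353,349) and medium at (265,265). The medium one is about 52 px ≈ 98 mm long, which fits the 96 mm head. The stand is at about (410,250) with the offcuts around (440,253), and the tray is at (452,300). Next I'll measure and confirm in an enlarged crop.

```bash
cat > h.py <<'E'
import cv2,numpy as np
def load(n):
    z=np.load(f"pics/{n}.npz"); return z["im"],z["d"],z["view"],z["k"]
def world(d,view,k):
    v,u=np.indices(d.shape); P=np.stack([(u-k[2])/k[0]*d,(v-k[3])/k[1]*d,d],-1)
    return (P-view[:3,3])@view[:3,:3]
def proj(p,view,k):
    c=np.atleast_2d(p)@view[:3,:3].T+view[:3,3]; return c[:,:2]/c[:,2:]*k[:2]+k[2:]
def cast(uv,z,view,k):
    r=np.array([(uv[0]-k[2])/k[0],(uv[1]-k[3])/k[1],1])@view[:3,:3]; o=-view[:3,3]@view[:3,:3]
    return o+r*(z-o[2])/r[2]
E
python3 - <<'E'
from h import *
for n in("top0","scene0"):
    im,d,view,k=load(n); W=world(d,view,k); z=W[...,2]
    # brushes: wood colour mask
    hsv=cv2.cvtColor(im,cv2.COLOR_BGR2HSV)
    m=((hsv[...,0]>8)&(hsv[...,0]<28)&(hsv[...,1]>60)&(hsv[...,2]>120)&(W[...,0]>.2)&(W[...,0]<.7)&(W[...,1]>.05)&(W[...,1]<.5)&(z<.2)).astype(np.uint8)
    c,l,s,ce=cv2.connectedComponentsWithStats(m)
    for i in range(1,c):
        if s[i,4]<40: continue
        P=W[(l==i)&(d>0)]; zt=np.percentile(P[:,2],97)
        top=P[P[:,2]>zt-.012]
        print(n,ce[i].round(),s[i,4],"ztop",zt.round(3),"topc",np.median(top,0).round(4),top.min(0).round(3),top.max(0).round(3))
        if n=="top0":
            hd=P[(P[:,2]>.5*zt-.05)]
            r=cv2.minAreaRect((P[:,:2]*1000).astype(np.float32)); print("  rect",np.round(r[0],1),np.round(r[1],1),round(r[2],1))
            h=P[np.abs(P[:,2]-np.median(P[P[:,2]<zt-.02][:,2]))<.006]
            r=cv2.minAreaRect((h[:,:2]*1000).astype(np.float32)); print("  head",np.median(h[:,2]).round(3),np.round(r[0],1),np.round(r[1],1),round(r[2],1))
im,d,v,k=load("top0"); c=im[125:255,145:325]; cv2.imwrite("pics/c1.png",cv2.resize(c,None,fx=4.4,fy=4.4,interpolation=cv2.INTER_CUBIC))
im,d,v,k=load("scene0"); c=im[145:235,160:320]; cv2.imwrite("pics/c2.png",cv2.resize(c,None,fx=5,fy=5,interpolation=cv2.INTER_CUBIC))
E
```

```text
top0 [169. 170.] 322 ztop 0.106 topc [0.5683 0.2941 0.1033] [0.556 0.278 0.097] [0.584 0.313 0.109]
  rect [572.5 298. ] [102.5  32.3] 76.1
  head 0.047 [569.3 294.6] [94.4 27.7] 76.1
top0 [184. 207.] 171 ztop 0.075 topc [0.4565 0.2506 0.0715] [0.448 0.238 0.064] [0.465 0.263 0.079]
  rect [456.4 254.5] [19.9 73.8] 14.9
  head 0.032 [457.5 250.6] [19.9 65.7] 14.9
top0 [226. 221.] 552 ztop 0.141 topc [0.4066 0.1203 0.138 ] [0.382 0.099 0.129] [0.432 0.143 0.143]
  rect [404.6 122.9] [ 37.8 135.5] 58.9
  head 0.063 [406.9 121. ] [ 36.7 127. ] 58.9
scene0 [201. 191.] 1473 ztop 0.139 topc [0.4009 0.1099 0.1368] [0.379 0.09  0.127] [0.43  0.136 0.145]
scene0 [182. 188.] 271 ztop 0.072 topc [0.4522 0.2411 0.0692] [0.446 0.228 0.06 ] [0.465 0.257 0.078]
```

View pics/c1.png

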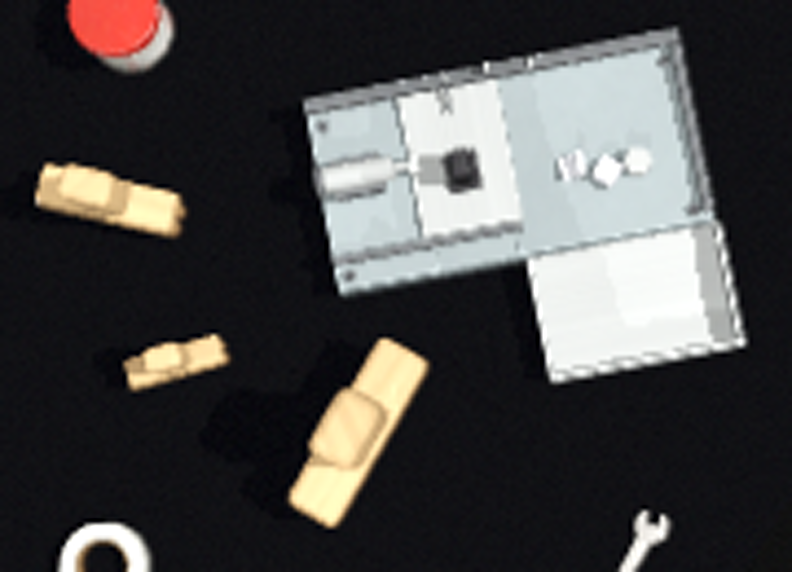

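View pics/c2.png

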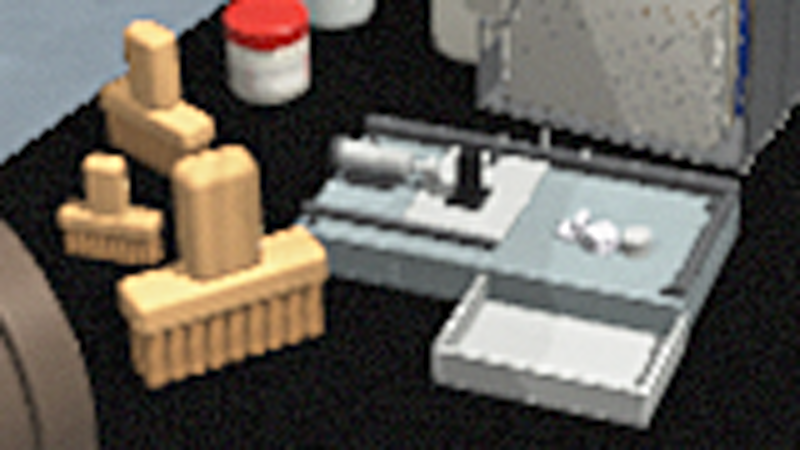

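The crop confirms the middle brush at crop pixel (105,198): measured head 94×28 mm, top 106 mm. The other two stand 75 and 141 mm tall, so they don't fit. The offcuts are at crop (570,165), (605,170) and (638,160). Next is the stand pose, from corners in both views.

Run:
```python
from h import *
from scipy.optimize import least_squares
T=load("top0");S=load("scene0")
t=lambda u,v:(u/4.4+145-.4,v/4.4+125-.4); s=lambda u,v:(u/5+160-.4,v/5+145-.4)
obs=[(T,(70,140,42),t(305,101)),(T,(70,-125,42),t(679,30)),(T,(-65,140,30),t(340,295)),(T,(-153,8,26),t(552,383)),(T,(-153,-128,26),t(746,346)),(T,(0,40,75),t(463,169)),
(S,(70,140,42),s(370,117)),(S,(70,-125,42),s(740,186)),(S,(-153,8,26),s(434,350)),(S,(-153,-128,26),s(650,398)),(S,(0,40,75),s(470,150))]
def w(q,p):
    c,n=np.cos(q[2]),np.sin(q[2]); x,y,z=np.array(p)/1000
    return np.array([q[0]+c*x-n*y,q[1]+n*x+c*y,z])
f=lambda q:np.concatenate([proj(w(q,p),C[2],C[3])[0]-o for C,p,o in obs])
r=least_squares(f,[.6,.0,.18],loss="soft_l1"); print(r.x.round(4),np.degrees(r.x[2])); print(f(r.x).reshape(-1,2).round(1).tolist())
# two-view triangulated check: tab top
q=r.x; print("tab",w(q,(0,40,65)).round(4),"lane",w(q,(0,-60,30)).round(4))
def tri(a,b):
    A=[cast(a,z,T[2],T[3]) for z in(0,.2)];B=[cast(b,z,S[2],S[3]) for z in(0,.2)]
    M=np.stack([A[1]-A[0],-(B[1]-B[0])],1);k=np.linalg.lstsq(M,B[0]-A[0],rcond=None)[0]
    p,p2=A[0]+k[0]*M[:,0],B[0]-k[1]*M[:,1]; return ((p+p2)/2).round(4),np.linalg.norm(p-p2).round(4)
print("tri tab top",tri(t(463,169),s(470,150)),"tri brush top",tri(t(93,185),s(152,32)))
R=lambda P:np.array([[np.cos(q[2]),np.sin(q[2])],[-np.sin(q[2]),np.cos(q[2])]])@(P[:2]-q[:2])*1000
for u,v in((570,165),(605,170),(638,160)): print("piece stand mm",R(cast(t(u,v),.043,T[2],T[3])).round(1))
for n,C in(("T",T),("S",S)):
    W=world(C[1],C[2],C[3]); rel=(W[...,:2]-q[:2])@np.array([[np.cos(q[2]),-np.sin(q[2])],[np.sin(q[2]),np.cos(q[2])]])
    for y0,y1 in((-.2,-.1),(-.1,0),(0,.1),(.1,.2),(.2,.3)):
        m=(C[1]>0)&(W[...,2]>.1)&(W[...,2]<.5)&(rel[...,0]>-.05)&(rel[...,0]<.4)&(rel[...,1]>y0)&(rel[...,1]<y1)
        if m.sum(): print(n,y0,"tall things min x",np.percentile(rel[m][:,0],1).round(3),"maxz",W[m][:,2].max().round(3))
    mk=(C[1]>0)&(np.abs(rel[...,0])<.055)&(rel[...,1]>-.113)&(rel[...,1]<0)
    pp=np.c_[rel[mk]*1000,W[mk][:,2]*1000]; pp=pp[pp[:,2]>36]; print(n,"piece pts",len(pp),pp.min(0).round(),pp.max(0).round())
    mk=(C[1]>0)&(np.abs(rel[...,0])<.055)&(rel[...,1]>-.113)&(rel[...,1]<0)&(W[...,2]<.036); print("deck z",np.median(W[mk][:,2]))
```

```text
[0.5906 0.0067 0.1755] 10.056194974900484
[[0.3, -0.0], [0.8, -0.4], [0.7, -0.4], [0.6, -0.1], [0.6, -0.2], [0.4, -1.2], [-0.9, 0.1], [-0.9, -0.2], [-1.2, 0.4], [-1.7, -0.2], [-1.0, 0.3]]
tab [0.5836 0.0461 0.065 ] lane [ 0.6011 -0.0524  0.03  ]
tri tab top (array([0.5814, 0.0446, 0.0773]), np.float64(0.0062)) tri brush top (array([0.5692, 0.2875, 0.1063]), np.float64(0.0023))
piece stand mm [ -9.1 -30.5]
piece stand mm [-17.1 -53.4]
piece stand mm [-14.6 -76.9]
T -0.2 tall things min x 0.142 maxz 0.269
T -0.1 tall things min x 0.147 maxz 0.27
T 0 tall things min x 0.158 maxz 0.267
T 0.1 tall things min x 0.228 maxz 0.263
T 0.2 tall things min x 0.019 maxz 0.208
T piece pts 83 [ -54. -111.   36.] [ 52. -10.  48.]
deck z 0.029708531477917438
S -0.2 tall things min x 0.138 maxz 0.267
S -0.1 tall things min x 0.147 maxz 0.269
S 0 tall things min x 0.156 maxz 0.264
S 0.1 tall things min x 0.221 maxz 0.26
S 0.2 tall things min x 0.015 maxz 0.209
S piece pts 66 [-28. -91.  36.] [55. -1. 49.]
deck z 0.03090622716216119
```

Emit:
send_rows --motion "0.35 0.04 -0.035 0 0 0 -10; 0.35 0.04 -0.035 0 0 0 -10; 0.35 0.04 -0.035 0 0 0 -10; 0.35 0.04 -0.035 0 0 0 -10; 0.35 0.04 -0.035 0 0 0 -10" --force 50

```text
clock: 0.72
position: [0.454, 0.3951, 0.292]
ee_rot: [-1.895, -2.505, 0.001]
force: [1.3, 0.4, -0.1]
width: 0.646
gripper_force: 0.0
```

Emit:
send_rows --motion "0.35 0.04 -0.035 0 0 0 -10; 0.35 0.04 -0.035 0 0 0 -10; 0.35 0.035 -0.035 0 0 0 -10; 0.35 0 0 -0.02 0 0 0; 0.35 0 0 0 0 0 0"

```text
clock: 1.35
position: [0.5672, 0.291, 0.2705]
ee_rot: [-2.474, -1.936, 0.006]
force: [0.3, 0.5, 0.0]
width: 0.652
gripper_force: 0.0
```

Emit:
send_rows --motion "0.35 0.001 0.001 -0.05 0 0 0; 0.35 0 0 -0.05 0 0 0; 0.35 0 0 -0.04 0 0 0; 0.35 0 0 -0.002 0 0 0; 0.35 0 0 0 0 0 0"

```text
clock: 1.98
position: [0.5696, 0.2934, 0.1318]
ee_rot: [2.473, 1.938, 0.003]
force: [0.7, 1.0, 0.3]
width: 0.653
gripper_force: 0.0
```

Emit:
send_rows --motion "1 0 0 0 0 0 0; 1 0 0 0 0 0 0; 1 0 0 0 0 0 0; 1 0 0 0 0 0 0"

```text
clock: 2.48
position: [0.5691, 0.2925, 0.1305]
ee_rot: [-2.474, -1.937, -0.0]
force: [-0.0, 0.6, -0.5]
width: 0.265
gripper_force: 0.3
```

Emit:
send_rows --motion "1 0 0 0 0 0 0; 1 0 0 0.05 0 0 0; 1 0 0 0.05 0 0 0; 1 0 0 0.04 0 0 0; 1 0 0 0 0 0 0"

```text
clock: 3.1
position: [0.5705, 0.2928, 0.2735]
ee_rot: [2.473, 1.936, 0.009]
force: [0.1, -0.2, -3.2]
width: 0.258
gripper_force: 50.0
```

Emit:
send_rows --motion "1 0.006 -0.042 0 0 0 3; 1 0.006 -0.042 0 0 0 3; 1 0.007 -0.042 0 0 0 3; 1 0.007 -0.042 0 0 0 3; 1 0.007 -0.042 0 0 0 3"

```text
clock: 3.72
position: [0.6013, 0.0812, 0.2686]
ee_rot: [-2.197, -2.244, 0.003]
force: [0.4, -1.1, -1.2]
width: 0.257
gripper_force: 50.0
```

Emit:
send_rows --motion "1 0.007 -0.042 0 0 0 3; 1 0.007 -0.042 0 0 0 3; 1 0.006 -0.042 0 0 0 3; 1 0 0 -0.03 0 0 0; 1 0 0 0 0 0 0"

```text
clock: 4.35
position: [0.62, -0.0435, 0.2369]
ee_rot: [-2.015, -2.404, 0.007]
force: [-0.5, 0.7, -2.0]
width: 0.258
gripper_force: 50.0
```

```bash
cat > snap.py <<'E'
import sys
from cell import arm
from h import *
def snap(tag,names=("scene","top")):
    for n in names:
        m=arm.camera_model(n); im,d=arm.get_image(n)
        np.savez(f"pics/{n}{tag}.npz",im=im,d=d,view=m["view"],k=[m["fx"],m["fy"],m["cx"],m["cy"]])
if __name__=="__main__":
    tag=sys.argv[1]; snap(tag); a=load("scene"+tag)[0][130:242,200:350]; b=load("top"+tag)[0][110:222,205:345]
    cv2.imwrite(f"pics/v{tag}.png",np.hstack([cv2.resize(x,(400,320),interpolation=cv2.INTER_CUBIC) for x in(a,b)]))
E
python3 snap.py 1
```

```text
(no output)
```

View pics/v1.png

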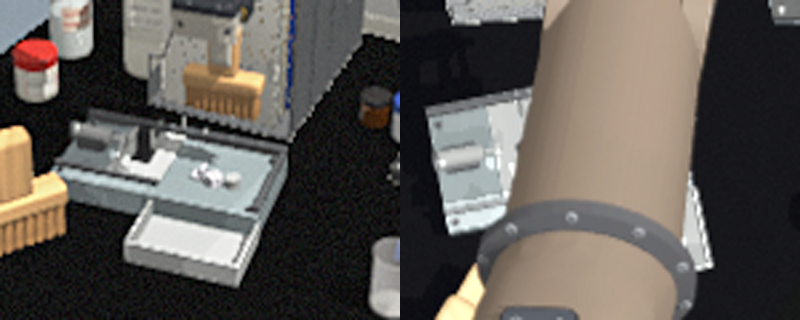

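The brush hangs level in the gripper at left-panel (223,90), behind the offcuts at (215,175). I'll lower it now.

Emit:
send_rows --motion "1 0.002 0 -0.03 0 0 0; 1 0 0 -0.03 0 0 0; 1 0 0 -0.005 0 0 0; 1 0 0 0 0 0 0"

```text
clock: 4.95
position: [0.6245, -0.0431, 0.1762]
ee_rot: [2.016, 2.409, 0.001]
force: [-0.3, 0.7, -1.7]
width: 0.257
gripper_force: 50.0
```

Emit:
send_rows --motion "1 0 0 -0.006 0 0 0; 1 0 0 -0.003 0 0 0; 1 0 0 0 0 0 0"

```text
clock: 5.32
position: [0.624, -0.0435, 0.1663]
ee_rot: [-2.017, -2.409, -0.0]
force: [0.4, -0.5, -2.0]
width: 0.259
gripper_force: 50.0
```

Emit:
send_rows --motion "1 0 0 -0.003 0 0 0; 1 -0.008 -0.0014 0 0 0 0; 1 -0.01 -0.0018 0 0 0 0; 1 -0.01 -0.0018 0 0 0 0; 1 -0.01 -0.0018 0 0 0 0"

```text
clock: 5.95
position: [0.5852, -0.0505, 0.1634]
ee_rot: [2.017, 2.408, 0.0]
force: [0.0, -0.4, -2.3]
width: 0.254
gripper_force: 50.0
```

Emit:
send_rows --motion "1 -0.01 -0.0018 0 0 0 0; 1 -0.01 -0.0018 0 0 0 0; 1 -0.01 -0.0018 0 0 0 0; 1 -0.01 -0.0018 0 0 0 0; 1 0 0 0 0 0 0"

```text
clock: 6.58
position: [0.5451, -0.0578, 0.1632]
ee_rot: [-2.017, -2.408, 0.001]
force: [0.6, 0.6, -1.7]
width: 0.262
gripper_force: 50.0
```

Emit:
send_rows --motion "1 -0.01 -0.0018 0 0 0 0; 1 -0.01 -0.0018 0 0 0 0; 1 -0.008 -0.0014 0 0 0 0; 1 0 0 0 0 0 0"

```text
clock: 7.08
position: [0.5173, -0.0627, 0.1633]
ee_rot: [-2.017, -2.408, 0.0]
force: [1.1, 0.6, -1.7]
width: 0.262
gripper_force: 50.0
```

```bash
python3 snap.py 2
```

```text
(no output)
```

View pics/v2.png

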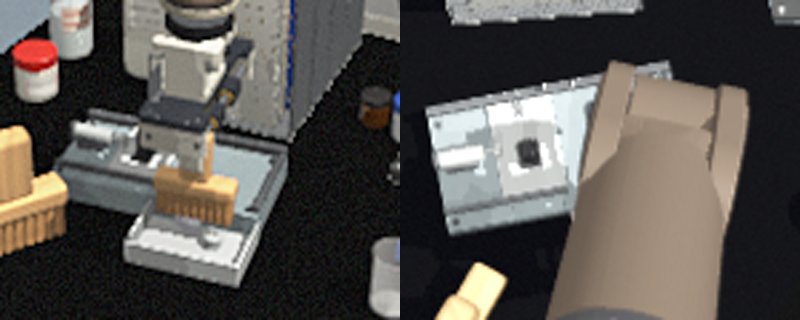

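The lane looks clear behind the brush and pieces lie in the tray at left-panel (205,235). I'll lift, carry the brush back to its own spot, then check the tray.

Emit:
send_rows --motion "1 0 0 0.05 0 0 0; 1 0 0 0.05 0 0 0; 1 0 0 0.03 0 0 0; 1 0.006 0.04 0 0 0 -3; 1 0.006 0.04 0 0 0 -3"

```text
clock: 7.8
position: [0.5306, 0.0183, 0.294]
ee_rot: [2.143, 2.296, 0.002]
force: [1.0, -0.5, -1.6]
width: 0.263
gripper_force: 50.0
```

Emit:
send_rows --motion "1 0.006 0.04 0 0 0 -3; 1 0.006 0.04 0 0 0 -3; 1 0.006 0.04 0 0 0 -3; 1 0.006 0.04 0 0 0 -3; 1 0.006 0.04 0 0 0 -3"

```text
clock: 8.43
position: [0.5603, 0.2191, 0.2932]
ee_rot: [2.423, 1.999, 0.0]
force: [0.9, -0.9, -1.3]
width: 0.259
gripper_force: 50.0
```

Emit:
send_rows --motion "1 0.006 0.04 0 0 0 -3; 1 0.004 0.035 0 0 0 0; 1 0 0 -0.05 0 0 0; 1 0 0 -0.05 0 0 0; 1 0 0 0 0 0 0"

```text
clock: 9.05
position: [0.5678, 0.2919, 0.1896]
ee_rot: [-2.473, -1.937, 0.012]
force: [0.1, 0.5, -1.9]
width: 0.26
gripper_force: 50.0
```

```bash
python3 snap.py 3
```

```text
(no output)
```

View pics/v3.png

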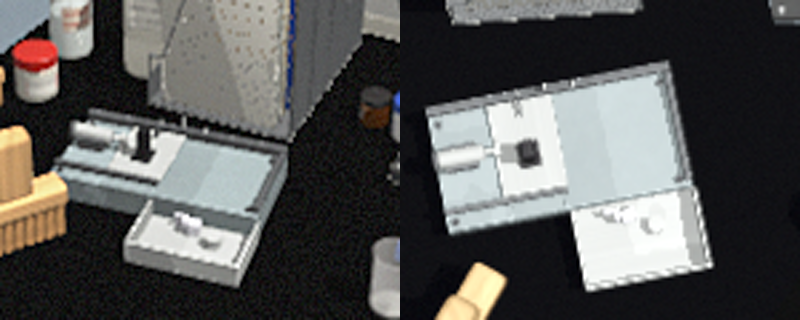

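The lane is clear and all three pieces are in the tray, at right-panel (603,213), (627,218) and (652,221). Next I lower the brush.

Emit:
send_rows --motion "1 0 0 -0.04 0 0 0; 1 0 0 -0.012 0 0 0; 1 0 0 -0.003 0 0 0; 1 0 0 0 0 0 0"

```text
clock: 9.65
position: [0.5708, 0.2928, 0.1397]
ee_rot: [2.474, 1.936, 0.003]
force: [-0.1, -0.6, -1.5]
width: 0.261
gripper_force: 50.0
```

Emit:
send_rows --motion "1 0 0 -0.005 0 0 0; 1 0 0 0 0 0 0; 1 0 0 0 0 0 0"

```text
clock: 10.02
position: [0.5701, 0.2925, 0.1335]
ee_rot: [2.474, 1.937, 0.0]
force: [-0.5, 0.5, -1.4]
width: 0.257
gripper_force: 50.0
```

Emit:
send_rows --motion "1 0 0 -0.002 0 0 0; 1 0 0 -0.001 0 0 0; 1 0 0 0 0 0 0"

```text
clock: 10.4
position: [0.5701, 0.2925, 0.1305]
ee_rot: [-2.474, -1.937, -0.0]
force: [-1.9, -0.9, 1.6]
width: 0.254
gripper_force: 50.0
```

Emit:
send_rows --motion "0.35 0 0 0 0 0 0; 0.35 0 0 0 0 0 0; 0.35 0 0 0 0 0 0; 0.35 0 0 0 0 0 0"

```text
clock: 10.9
position: [0.5701, 0.2925, 0.1302]
ee_rot: [2.474, 1.937, 0.0]
force: [-0.3, -0.1, 0.0]
width: 0.625
gripper_force: 0.0
```

Emit:
send_rows --motion "0.35 0 0 0.03 0 0 0; 0.35 0 0 0.05 0 0 0; 0.35 0 0 0.05 0 0 0; 0.5 0 0 0.02 0 0 0; 0.5 0 0 0 0 0 0"

```text
clock: 11.52
position: [0.5708, 0.2927, 0.282]
ee_rot: [2.473, 1.936, 0.006]
force: [-0.5, -0.1, -0.7]
width: 0.511
gripper_force: 0.0
```

Run:
```python
from h import *
q=[.5906,.0067,.1755];c,s=np.cos(q[2]),np.sin(q[2])
for n in("top0","top3","scene3"):
    im,d,v,k=load(n);W=world(d,v,k);rel=(W[...,:2]-q[:2])@np.array([[c,-s],[s,c]])*1000;z=W[...,2]*1000
    print(n)
    for y in range(0,100,6):
        m=(d>0)&(abs(rel[...,0]-8)<22)&(abs(rel[...,1]-y)<3.01); print(y,m.sum(),np.sort(z[m])[-6:].round(0).tolist(), "x",rel[...,0][m&(z>44)].round(0).tolist()[:10])
```

```text
top0
0 28 [32.0, 33.0, 33.0, 33.0, 34.0, 35.0] x []
6 27 [31.0, 32.0, 32.0, 32.0, 32.0, 39.0] x []
12 28 [36.0, 36.0, 37.0, 37.0, 37.0, 38.0] x []
18 29 [37.0, 37.0, 38.0, 38.0, 39.0, 39.0] x []
24 26 [37.0, 38.0, 38.0, 38.0, 39.0, 39.0] x []
30 27 [37.0, 39.0, 39.0, 39.0, 39.0, 39.0] x []
36 29 [72.0, 72.0, 73.0, 73.0, 75.0, 80.0] x [11.0, 5.0, 2.0, -1.0, -3.0, -6.0, -3.0, -6.0]
42 29 [74.0, 76.0, 76.0, 76.0, 78.0, 78.0] x [13.0, 10.0, 9.0, 8.0, 5.0, 5.0, 3.0, 3.0, 1.0, -1.0]
48 25 [74.0, 75.0, 75.0, 76.0, 78.0, 78.0] x [10.0, 7.0, 7.0, 4.0, 4.0, 2.0, 1.0, -1.0, -2.0, -5.0]
54 28 [39.0, 39.0, 40.0, 40.0, 41.0, 43.0] x []
60 28 [37.0, 37.0, 37.0, 38.0, 38.0, 38.0] x []
66 28 [36.0, 37.0, 37.0, 38.0, 39.0, 40.0] x []
72 27 [44.0, 47.0, 48.0, 49.0, 49.0, 52.0] x [20.0, 16.0, 14.0, 10.0, 7.0]
78 26 [48.0, 49.0, 51.0, 51.0, 52.0, 53.0] x [17.0, 15.0, 13.0, 11.0, 11.0, 8.0]
84 28 [33.0, 36.0, 44.0, 46.0, 48.0, 50.0] x [13.0, 12.0, 10.0]
90 29 [47.0, 47.0, 52.0, 54.0, 54.0, 56.0] x [20.0, 16.0, 13.0, 14.0, 10.0, 11.0, 7.0, 8.0, 5.0]
96 28 [53.0, 54.0, 54.0, 54.0, 54.0, 55.0] x [25.0, 21.0,
[... 1677 characters left out ...]
 72.0, 72.0, 74.0, 78.0] x [10.0, -5.0, -6.0, -8.0, -8.0, -5.0, -4.0]
48 4 [34.0, 35.0, 37.0, 40.0] x []
54 12 [37.0, 37.0, 37.0, 38.0, 39.0, 40.0] x []
60 14 [38.0, 38.0, 38.0, 38.0, 39.0, 39.0] x []
66 20 [47.0, 48.0, 48.0, 51.0, 51.0, 53.0] x [18.0, 8.0, 11.0, 9.0, 11.0, 5.0, 10.0, 3.0]
72 10 [38.0, 45.0, 47.0, 48.0, 48.0, 52.0] x [16.0, 15.0, 8.0, 8.0, 6.0]
78 16 [33.0, 34.0, 34.0, 45.0, 49.0, 49.0] x [11.0, 12.0, 11.0]
84 22 [50.0, 50.0, 52.0, 53.0, 54.0, 55.0] x [14.0, 13.0, 6.0, 12.0, 14.0, 2.0, 12.0, 10.0, 0.0, 9.0]
90 24 [49.0, 49.0, 52.0, 54.0, 57.0, 58.0] x [20.0, 4.0, 6.0, 5.0, 6.0, 1.0, 1.0, -7.0]
96 19 [50.0, 50.0, 52.0, 54.0, 55.0, 58.0] x [9.0, 16.0, 8.0, 6.0, 10.0, 4.0, 3.0]
```

Emit:
send_rows --motion "0.5 0.002 -0.035 0 0 0 -9.4; 0.5 0.002 -0.035 0 0 0 -9.4; 0.5 0.002 -0.035 0 0 0 -9.4; 0.5 0.002 -0.035 0 0 0 -9.4; 0.5 0.002 -0.035 0 0 0 -9.4"

```text
clock: 12.15
position: [0.5793, 0.1163, 0.2787]
ee_rot: [3.043, 0.781, -0.003]
force: [0.2, 1.3, -0.6]
width: 0.498
gripper_force: 0.0
```

Emit:
send_rows --motion "0.5 0.002 -0.035 0 0 0 -9.4; 0.5 0.001 -0.037 0 0 0 -9.6; 0.5 0 0 -0.05 0 0 0; 0.5 0 0 0 0 0 0; 0.5 0 0 0 0 0 0"

```text
clock: 12.78
position: [0.5831, 0.0459, 0.2306]
ee_rot: [3.129, 0.278, -0.001]
force: [1.2, -0.7, 0.3]
width: 0.502
gripper_force: 0.0
```

Emit:
send_rows --motion "0.6 0 0 -0.04 0 0 0; 0.6 0 0 -0.04 0 0 0; 0.6 0 0 -0.016 0 0 0; 0.6 0 0 0 0 0 0; 0.6 0 0 0 0 0 0"

```text
clock: 13.4
position: [0.5842, 0.0455, 0.1359]
ee_rot: [-3.129, -0.277, -0.004]
force: [0.3, -0.5, -0.1]
width: 0.398
gripper_force: 0.0
```

Run:
```python
from snap import *
snap("4",("scene","wrist"))
a=load("scene4")[0][150:215,215:300];b=load("wrist4")[0]
cv2.imwrite("pics/v4.png",np.hstack([cv2.resize(a,(400,306),interpolation=cv2.INTER_CUBIC),cv2.resize(b,(400,306))]))
```

```text
(no output)
```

View pics/v4.png

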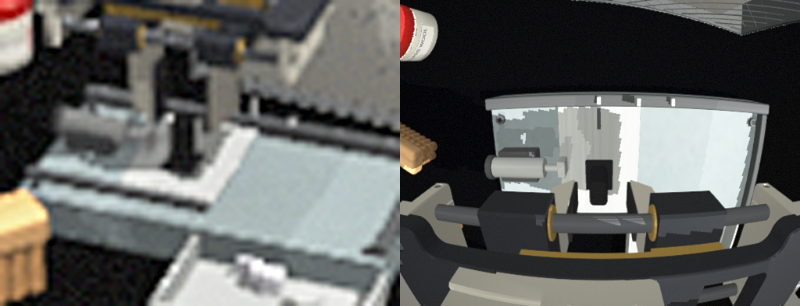

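The tab (left panel (185,140), right panel (598,185)) sits midway between the open fingers. I'll descend and grip.

Emit:
send_rows --motion "0.6 0 0 -0.012 0 0 0; 0.6 0 0 0 0 0 0; 1 0 0 0 0 0 0; 1 0 0 0 0 0 0; 1 0 0 0 0 0 0" --force 40

```text
clock: 14.12
position: [0.583, 0.0462, 0.1223]
ee_rot: [-3.128, -0.278, 0.0]
force: [-0.3, 3.2, 0.9]
width: 0.15
gripper_force: 40.0
```

Emit:
send_rows --motion "1 0 0 0 0 0 0; 1 0 0 0 0 0 0"

```text
clock: 14.38
position: [0.583, 0.0461, 0.1223]
ee_rot: [-3.129, -0.278, -0.0]
force: [0.2, 3.7, 1.9]
width: 0.149
gripper_force: 40.0
```

Emit:
send_rows --motion "1 0.001 -0.006 0 0 0 0; 1 0.001 -0.006 0 0 0 0; 1 0.001 -0.006 0 0 0 0; 1 0.001 -0.006 0 0 0 0; 1 0 0 0 0 0 0"

```text
clock: 15.0
position: [0.5873, 0.0217, 0.1223]
ee_rot: [-3.128, -0.277, -0.001]
force: [-0.1, 6.2, 3.0]
width: 0.148
gripper_force: 40.0
```

Emit:
send_rows --motion "1 0.001 -0.004 0 0 0 0; 1 0 0 0 0 0 0; 1 0 0 0 0 0 0"

```text
clock: 15.38
position: [0.588, 0.0183, 0.1223]
ee_rot: [-3.128, -0.278, 0.0]
force: [-1.9, 6.1, 4.4]
width: 0.147
gripper_force: 40.0
```

Run:
```python
from snap import *
snap("5",("scene","wrist"))
a=load("scene5")[0][150:215,215:300];b=load("wrist5")[0][110:210,90:250]
cv2.imwrite("pics/v5.png",np.hstack([cv2.resize(a,(320,400),interpolation=cv2.INTER_CUBIC),cv2.resize(b,(480,400),interpolation=cv2.INTER_CUBIC)]))
m=arm.camera_model("wrist"); print(m["fx"],m["cx"],m["cy"]); V=m["view"]
q=[.5906,.0067,.1755];c,s=np.cos(q[2]),np.sin(q[2])
for nm,p in(("mark-1",(65,40,48)),("half",(65,10,56)),("halfbase",(65,10,42)),("open",(65,-20,48)),("ptr@half",(55,10,37)),("ptr@27",(55,13,37))):
    x,y,z=np.array(p)/1000; P=V[:3,:3]@np.array([q[0]+c*x-s*y,q[1]+s*x+c*y,z])+V[:3,3]
    r=np.hypot(P[0],P[1]);th=np.arctan2(r,P[2]); uv=m["fx"]*th*P[:2]/r+[m["cx"],m["cy"]]; print(nm,uv.round(1),((uv-[90,110])*[3,4]+[320,0]).round())
print(arm.observe()["position"],arm.observe()["force"])
```

```text
297.3186396354542 258.44038505423845 191.54372728398036
mark-1 [208.6 130.4] [676.  82.]
half [261.9 131.3] [836.  85.]
halfbase [261.7 128.9] [835.  76.]
open [314.8 130.7] [994.  83.]
ptr@half [261.5 144.7] [835. 139.]
ptr@27 [256.5 144.7] [820. 139.]
[0.58798697 0.01835187 0.12231504] [-2.38034435  7.08270009  2.92684551]
```

View pics/v5.png

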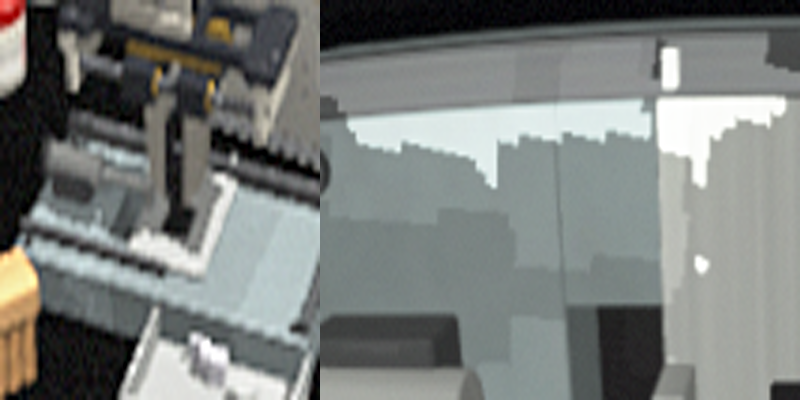

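Emit:
send_rows --motion "1 0.0003 -0.0015 0 0 0 0; 1 0 0 0 0 0 0; 1 0 0 0 0 0 0"

```text
clock: 15.85
position: [0.5882, 0.0169, 0.1223]
ee_rot: [-3.128, -0.278, 0.001]
force: [-1.7, 6.6, 4.4]
width: 0.151
gripper_force: 40.0
```

Run:
```python
from snap import *
snap("6",("wrist","scene"))
b=load("wrist6")[0][105:175,205:325]; a=load("scene6")[0][160:200,235:295]
cv2.imwrite("pics/v6.png",np.vstack([cv2.resize(b,(600,350),interpolation=cv2.INTER_CUBIC),cv2.resize(a,(600,240),interpolation=cv2.INTER_CUBIC)]))
print(arm.observe()["position"],arm.observe()["force"])
```

```text
[0.58825514 0.01690817 0.1223618 ] [-2.1121      7.77498089  3.11502944]
```

View pics/v6.png

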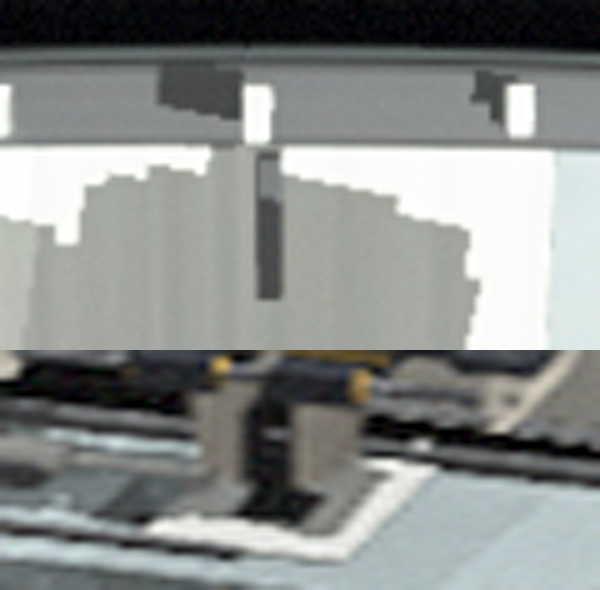

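Emit:
send_rows --motion "1 -0.0002 0.001 0 0 0 0; 1 0 0 0 0 0 0; 1 0 0 0 0 0 0"

```text
clock: 16.32
position: [0.588, 0.018, 0.1223]
ee_rot: [-3.128, -0.278, 0.0]
force: [-1.5, 6.9, 3.7]
width: 0.15
gripper_force: 40.0
```

```bash
cat > ptr.py <<'E'
from snap import *
import sys
def rep(tag,new):
    if new: snap(tag,("wrist",))
    g=load("wrist"+tag)[0].min(2).astype(float)
    for r in (124,126,128,130): print(r,"mark",[round(float((np.arange(a,b)*np.clip(g[r,a:b]-150,0,None)).sum()/max(1,np.clip(g[r,a:b]-150,0,None).sum())),2) for a,b in((195,225),(245,270),(295,320))])
    for r in (148,152,156,160): w=np.clip(130-g[r,245:275],0,None); print(r,"ptr",round(float((np.arange(245,275)*w).sum()/max(1,w.sum())),2))
if __name__=="__main__":
    rep("6",0); rep("7",1); m=arm.camera_model("wrist");V=m["view"]
    q=[.5906,.0067,.1755];c,s=np.cos(q[2]),np.sin(q[2])
    for p in((65,10,52),(65,10,46),(57,10,37),(45,10,37)):
        x,y,z=np.array(p)/1000; P=V[:3,:3]@np.array([q[0]+c*x-s*y,q[1]+s*x+c*y,z])+V[:3,3]
        r=np.hypot(P[0],P[1]); print(p,(m["fx"]*np.arctan2(r,P[2])*P[:2]/r+[m["cx"],m["cy"]]).round(1))
    o=arm.observe(); print(o["position"],o["force"])
E
python3 ptr.py
```

```text
124 mark [203.78, 256.28, 308.71]
126 mark [203.75, 256.3, 308.73]
128 mark [203.79, 256.02, 308.77]
130 mark [203.73, 255.93, 308.66]
148 ptr 258.28
152 ptr 258.31
156 ptr 258.32
160 ptr 258.5
124 mark [205.58, 257.98, 310.6]
126 mark [205.65, 258.01, 310.66]
128 mark [205.63, 257.98, 310.68]
130 mark [205.82, 257.96, 310.55]
148 ptr 258.25
152 ptr 258.29
156 ptr 258.51
160 ptr 258.52
(65, 10, 52) [261.3 130.6]
(65, 10, 46) [261.2 129.6]
(57, 10, 37) [261.1 141.4]
(45, 10, 37) [261.  160.9]
[0.58803786 0.01802213 0.12233001] [-2.12844273  6.61874288  4.32978807]
```

Run:
```python
from snap import *
snap("8",("top",)); im,d,v,k=load("top8"); W=world(d,v,k)
m=(d>0)&(abs(W[...,0]-.569)<.05)&(abs(W[...,1]-.293)<.06)
print("brush top z",np.percentile(W[m][:,2],99),np.median(W[m&(W[...,2]>.09)],0))
print(arm.observe()["clock"]); print(arm.sign_off())
```

```text
brush top z 0.10655058868615044 [0.57040247 0.29387225 0.10286311]
16.425
the job is handed in; nothing more can be done
None
```

The job is handed in at 16.4 s. All three offcuts are in the tray and the brush stands on its bristles on the bench, clear of the stand. The gripper is holding the shutter within about 0.3 mm of the half mark.

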